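# Peel the stuck top tray off the stack and hold it over the wash tub

## Robot

A 6-joint arm with a two-finger parallel gripper is mounted at the origin on the work surface. World frame = base frame: x ahead of the robot, y to its left, z up, the work surface at z = 0. Lengths are in m, angles in rad, forces in N, time in s.
With the tool pointing down it reaches from about 0.25 to 0.725 m from the base axis. Payload 4 kg.
Tool frame: the origin (TCP) lies on the centre line of the jaws, within the pads' length; the fingertips stand 25 mm ahead of it and the grasp point (between the pads) lies 6 mm ahead of it; z points along the fingers, x is the direction in which the jaws open and shut, and the axes are right-handed (so a half turn about z gives the same grasp; the last joint's range is limited). The gripper opens to 85 mm and grips with 20 to 120 N. Pads are 22 mm wide; open, the fingers measure 114 mm over their backs; the gripper's body (76 mm by 85 mm) begins 54 mm behind the grasp point. The pads swing forward as they close: fully open they stand 13 mm farther back than shut.
Start: joints at [1.131, 0.241, 0.005, 1.335, 0, 1.571], TCP at [0.213, 0.452, 0.256] pointing down, gripper open.
Joint ranges: [-2.72, 2.72], [-1.05, 1.87], [-1.09, 1.28], [-1.99, 2.15], [-1.42, 1.44], [-3.14, 3.14]. Speed limits (rad/s): [2.79, 2.79, 3.14, 3.14, 3.14, 3.14].

## Interface

Orientations are given as a unit quaternion [x, y, z, w].
In Python, from workcell import bot, imaging, order gives the robot as it stands.
- The arm moves only by the tool carry_out, never from a script. Its argument "moves" is a list of rows, each a list of 5 numbers: the shift along the tool's x, y, z scaled (see below), then the turn about the tool's z scaled (see below), then the opening, from -1 (shut) to 1 (fully open). In form: [[tx, ty, tz, roll, hand], ...]. A call has 1 to 20 rows; each row is the pose to reach, as a shift and turn from the pose commanded when the call began, along the tool's axes at that moment; what a row does not reach only later rows make up. The controller multiplies each number of a shift by 0.1 m and each number of a turn by 90 degrees. A row lasts 1/10 s, in which the tool goes at most 50 mm and 8.59 degrees, less where a joint would pass 70% of its speed; a pose out of reach is approached as far as the arm can. A call with a number of a shift or a turn outside -1 to 1 is refused whole. A call with a gripper value outside its range is refused whole. The fingers move at their own pace and stop on an object; the grip force is fixed at half the most. Time passes only in rows, so rows that repeat a pose let the fingers close. It gives the time, the measured TCP pose, the force and the opening at its end, in the units of the state.
- bot.get_obs(): the state, without advancing time (a new reading comes with each control period).
- imaging.camera(name): name is "scene" or "top" or "wrist"; returns the picture (384x512x3 uint8, red, green, blue); there is no depth.
- imaging.camera_model(name): a dict with "fovy" (degrees; the focal length in pixels is half the picture's height over the tangent of half this angle, whatever the lens; pixels are square), "cx", "cy" (the principal point, pixels), "dist" ([k1, k2, p1, p2, k3] as OpenCV has them; the pictures are not rectified), "eye" and "rotation" of the camera in the world. Camera axes: x right, y up, looking along -z (the intrinsics and any distortion apply to the point x, -y, -z); pixel columns grow to the right and rows downward; lengths in m; the calibration is good to about 2 mm. A picture is of the moment at which its call begins: read the wrist's pose just before it. camera_model takes no time and is no camera call; for the wrist camera it gives the pose at the moment of the call.
- order.job_done(): hands the job in, once; it reports no verdict.
The state is a dict: "clock": time; "joint_pos": joint angles; "joint_vel": joint speeds; "tau": joint torques, N m; "eef_pos": TCP position; "tool_rot": TCP orientation; "ft_force": force on the tool from outside, world axes, zero at the start; "ft_torque": the same for the moment, N m; "grip_width": finger opening in m.
Only numpy, scipy, OpenCV 4.12 (cv2) and the standard library are available. Lean on these libraries where they do the work, as an engineer would, in place of code of your own. Each camera call takes 0.05 s, during which the arm holds its last target.

## Task

The top tray of the nested stack of tool-chest trays is stuck: take it by the pull bar at its corner and peel it, raising that corner well up while the opposite corner is still seated, then lift it right out and leave the other trays standing where they are. Carry it to the white wash tub and finish holding it still in the air, its middle over the tub's opening and every part of it at least a few centimetres above the rim: do not put it down or let go. Leave everything else on the bench alone.

Things in the scene. Friction and masses are not known exactly. Their poses are not given: they have to be found in the camera images.
- tray: Loose top tray, pressed aluminium, about 160 g, 172 x 118 mm over its rim, 21 mm deep. Origin: centre of its pan's underside, z up, x along the long side. Flat rim (top at z = 21 mm) with a 12 mm deep skirt outside; the pan (142 x 88 mm) sits 18 mm down in the tray below and is free once 18 mm up all round. Seated, its origin is 44 mm and its rim top 65 mm above the bench.
- tray_pull (a point): Middle of the tray's pull bar: black plastic, round, level, 10 mm thick, 45 mm long, on two posts across one corner, centre 30 mm above the rim top (95 mm above the bench when seated), free below. In the tray's frame at (-63, 37, 51) mm; it runs along (1, 1, 0), so fingers close along (1, -1, 0). A firm pinch from above holds it; it may turn a little in the fingers.
- tray_near (a point): Rim corner of the tray next to the pull bar, top face; in the tray's frame (-86, +59, 21) mm.
- tray_opposite (a point): Rim corner of the tray diagonally opposite the pull bar, top face; in the tray's frame (86, -59, 21) mm. Peeling tips the tray about this corner.
- tray_left (a point): Rim corner of the tray, top face; in the tray's frame (86, 59, 21) mm.
- tray_right (a point): Rim corner of the tray, top face; in the tray's frame (-86, -59, 21) mm.
- stack: Rest of the nested stack: aluminium trays standing loose on the bench as one block, 172 x 118 mm, 62 mm high, 1.8 kg. Origin: centre of its underside, axes as the seated top tray's. Four hidden sprung rubber pads on its top wall rub inside the long sides of the top tray's skirt and hold it by friction: the two at its +x end about 6 N each, the two at the bar's end about 1 N each.
- tub: White open wash tub fixed to the bench, 320 (its x) x 240 (its y) x 80 mm high, walls 5 mm. Origin: centre of its underside.
- tape: Bystander: roll of masking tape lying flat, 100 mm diameter, 25 mm high; origin under its centre.
- driver: Bystander: screwdriver lying on the bench, about 200 mm long; origin under its middle.
- wrench: Bystander: steel wrench lying on the bench, about 180 mm long; origin under its middle.
- glue: Bystander: white glue bottle, 52 mm diameter, 140 mm high; origin under its centre.
- battery: Bystander: black battery pack, 75 x 65 x 55 mm; origin under its centre.
- paintcan: Bystander: paint can, 100 mm diameter, 110 mm high; origin under its centre.
- screwjar: Bystander: clear jar with steel cap, 64 mm diameter, 80 mm high; origin under its centre.
Mind the look-alikes: they are no part of the job. What is shaped like the tray but brown or green is not meant.

How it is judged:
On the way, in this order (a step that is already met when the one before it is completed fails the run):
1. the pull corner is peeled up (rim corner at least 25 mm up) while the opposite corner is still within 10 mm of its seat, with the fingers on the tray (z of tray_near in the frame of stack above 0.09 m and z of tray_opposite in the frame of stack below 0.075 m and contact force between the fingers and tray above 1 N), for 0.1 s.
2. the tray is wholly out of the stack, held by the fingers (z of each of tray_near, tray_opposite, tray_left, tray_right in the frame of stack above 0.085 m and contact force between tray and stack below 0.1 N and contact force between the fingers and tray above 1 N), for 0.2 s.
At the end, for the whole second after the job is handed in: Tray in the fingers, nearly still, pan middle within 150 mm along and 110 mm across the tub from its centre, pan over 95 mm and rim corners over 105 mm above the bench (tub rim: 80), touching neither tub nor stack; stack and bystanders within 30 mm of their start, stack upright (x of tray in the frame of tub between -0.15 and 0.15 m and y of tray in the frame of tub between -0.11 and 0.11 m and height (world z) of each of tray_near, tray_opposite, tray_left, tray_right above 0.105 m and height (world z) of tray above 0.095 m and contact force between the fingers and tray above 1 N and contact force between tray and tub below 0.1 N and contact force between tray and stack below 0.1 N and linear speed of tray below 0.03 m/s and distance of each of stack, tape, driver, wrench, glue, battery, paintcan, screwjar from where it was at the start of the episode below 0.03 m and angle between stack's own z axis and vertical below 0.05 rad); the arm keeps its last pose, push and grip.
It fails at once if the rest of the stack is lifted off, tipped or dragged more than 30 mm (distance of stack from where it was at the start of the episode above 0.03 m or angle between stack's own z axis and vertical above 0.2 rad).
It fails at once if a bystander is shifted more than 30 mm (distance of any of tape, driver, wrench, glue, battery, paintcan, screwjar from where it was at the start of the episode above 0.03 m).
It also fails if it takes over 42 s, if anything falls off the work surface, if the arm or the gripper's body presses on something with over 40 N, if the wrist force passes 120 N, or if a joint passes its speed limit or range.

## Working session

There is one attempt and no reset: what is moved stays moved. The work goes in short steps, Python scripts to look and compute and a tool call to move; the robot and the scene stay as the last step left them, time stands still between calls to the robot, and variables do not carry over. Pictures are saved under pics/ and viewed, and the job is handed in when it is done.

Besides the shell and the picture viewer there is one more tool, called as name([rows], argument=value, ...), one row to a line, values as JSON. carry_out: Moves the arm, as the interface text tells. Its arguments: {"type":"object","properties":{"moves":{"type":"array","items":{"type":"array","items":{"type":"number","minimum":-1,"maximum":1}}}},"required":["moves"]}

```bash
mkdir -p pics
cat > h.py <<'E'
import numpy as np,cv2
from workcell import bot,imaging,order
def K(m,h=384):
    f=h/2/np.tan(np.radians(m['fovy'])/2)
    return np.array([[f,0,m['cx']],[0,f,m['cy']],[0,0,1]])
def ray(m,uv):
    p=cv2.undistortPoints(np.array([[uv]],float),K(m),np.array(m['dist'],float))[0,0]
    d=np.array(m['rotation'])@np.array([p[0],-p[1],-1.]);return np.array(m['eye']),d/np.linalg.norm(d)
def atz(m,uv,z):
    e,d=ray(m,uv);return e+d*(z-e[2])/d[2]
def tri(L):
    A=np.zeros((3,3));b=np.zeros(3)
    for m,uv in L:
        e,d=ray(m,uv);P=np.eye(3)-np.outer(d,d);A+=P;b+=P@e
    x=np.linalg.solve(A,b)
    return x,[np.linalg.norm((np.eye(3)-np.outer(ray(m,uv)[1],ray(m,uv)[1]))@(x-ray(m,uv)[0])) for m,uv in L]
def proj(m,X):
    R=np.array(m['rotation']);c=R.T@(np.array(X)-np.array(m['eye']))
    q=cv2.projectPoints(np.array([[c[0],-c[1],-c[2]]]),np.zeros(3),np.zeros(3),K(m),np.array(m['dist'],float))[0]
    return q[0,0]
def crop(img,x0,y0,x1,y1,s,name):
    cv2.imwrite(name,cv2.cvtColor(cv2.resize(img[y0:y1,x0:x1],None,fx=s,fy=s,interpolation=cv2.INTER_CUBIC),cv2.COLOR_RGB2BGR))
E
python3 - <<'E'
from h import *
import pickle
D={}
for n in ['scene','top','wrist']:
    m=imaging.camera_model(n);i=imaging.camera(n);D[n]=(m,i);crop(i,0,0,512,384,1.5,f'pics/{n}0.png');print(n,m)
pickle.dump(D,open('d0.pkl','wb'));print(bot.get_obs())
E
```

```text
scene {'fovy': 42.35256772094614, 'cx': 259.0157929882974, 'cy': 197.41802983773425, 'dist': array([-0.08156606,  0.        ,  0.        ,  0.        ,  0.        ]), 'eye': array([1.34590796, 0.46800991, 1.26591907]), 'rotation': array([0.16182446, 0.27892039, 0.81754588, 0.47711109])}
top {'fovy': 48.239156452289635, 'cx': 264.59383479024166, 'cy': 202.60205410064, 'dist': array([-0.15837701,  0.        ,  0.        ,  0.        ,  0.        ]), 'eye': array([ 0.27142208, -0.0062073 ,  1.54862063]), 'rotation': array([ 0.06957135, -0.06076493, -0.69671617,  0.71137475])}
wrist {'fovy': 60.05521830933572, 'cx': 258.1096427244825, 'cy': 194.48355243244717, 'dist': array([-0.01426044,  0.        ,  0.        ,  0.        ,  0.        ]), 'eye': array([0.14254145, 0.48546119, 0.37330267]), 'rotation': array([-0.13060166, -0.0821033 ,  0.52975586,  0.83400298])}
{'clock': 0.15, 'joint_pos': array([ 1.13098995e+00,  2.41215882e-01,  4.06259745e-03,  1.33521219e+00,
       -4.31607678e-06,  1.57080280e+00]), 'joint_vel': array([ 0.0003415 , -0.00129345,  0.00388257,  0.00180073, -0.00078452,
       -0.00065135]), 'tau': array([-2.87635512e-04, -3.72634077e+01,  2.52639091e+01,  1.23504541e-02,
        8.76180941e-07, -1.39275667e-05]), 'eef_pos': array([0.21269991, 0.45202695, 0.25564049]), 'tool_rot': array([ 8.44324954e-01,  5.35830903e-01, -6.61275383e-04,  4.22224760e-04]), 'ft_force': array([-0.10538401,  0.05466416, -0.24787532]), 'ft_torque': array([-0.02133925, -0.06878356, -0.00746582]), 'grip_width': 0.08595825163143016}
```

Rotation is a quaternion; I'll convert it.

Run:
```python
s=open('h.py').read()
s=s.replace("np.array(m['rotation'])","Rm(m)").replace("def K(","from scipy.spatial.transform import Rotation as Ro\ndef Rm(m): return Ro.from_quat(m['rotation']).as_matrix()\ndef K(",1)
open('h.py','w').write(s)
```

```text
(no output)
```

View pics/scene0.png

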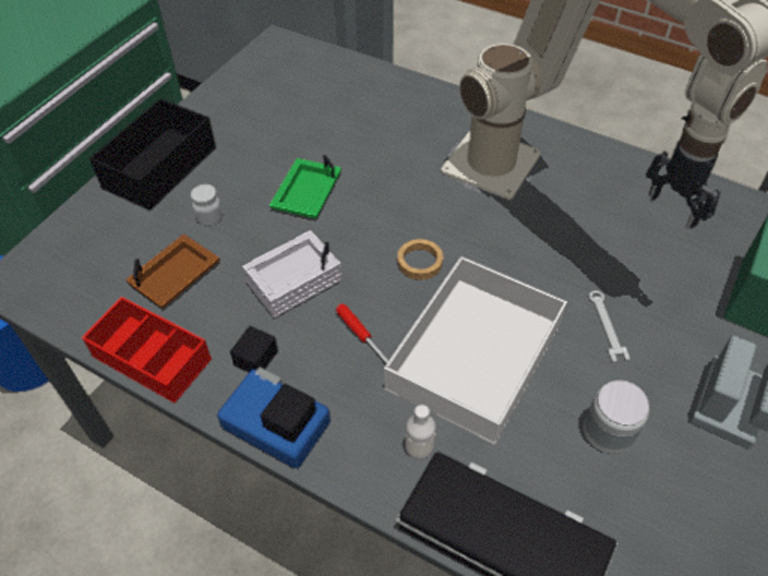

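View pics/top0.png

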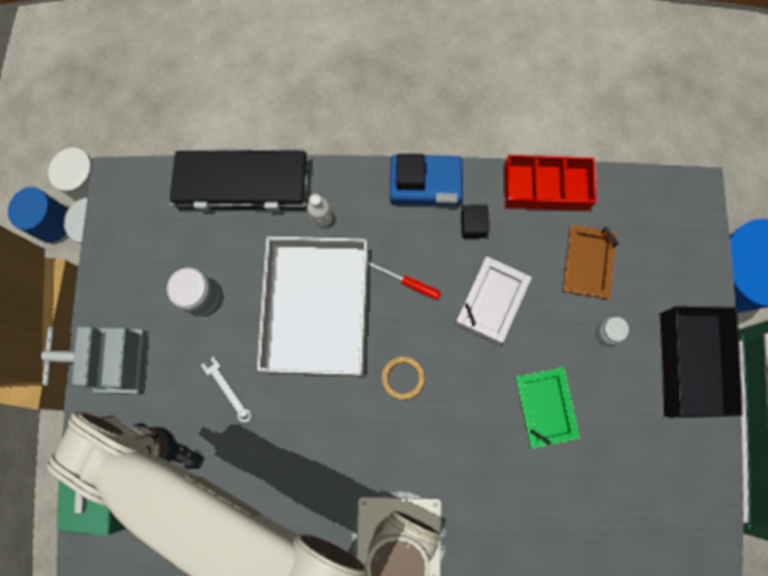

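View pics/wrist0.png

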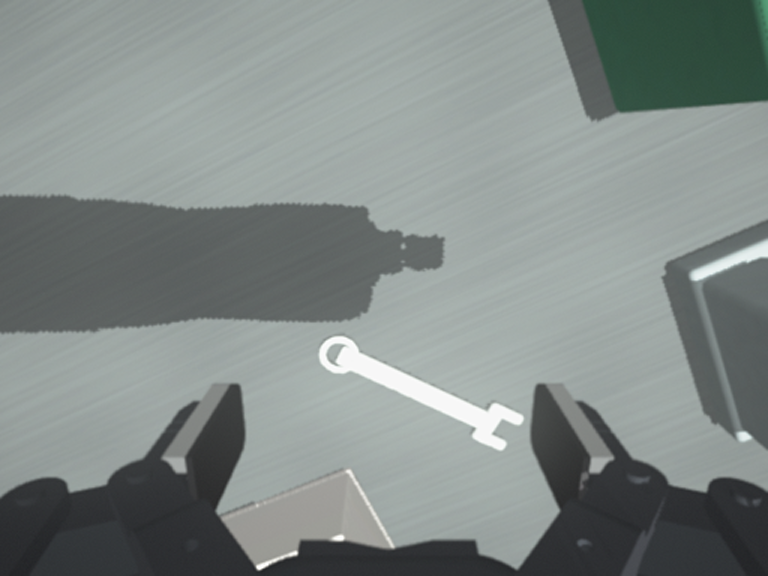

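The things that could be mistaken for the tray, at pixels in the 1.5x top view, are the grey-white aluminium stack (493,300), the single brown tray (590,262) and the single green tray (548,407). The aluminium stack is the one described. The tub is at (315,306). I'll check the stack in close crops.

Run:
```python
from h import *
import pickle
D=pickle.load(open('d0.pkl','rb'))
crop(D['top'][1],295,160,365,235,8,'pics/topc.png')
crop(D['scene'][1],155,145,235,215,8,'pics/scenec.png')
```

```text
(no output)
```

View pics/topc.png

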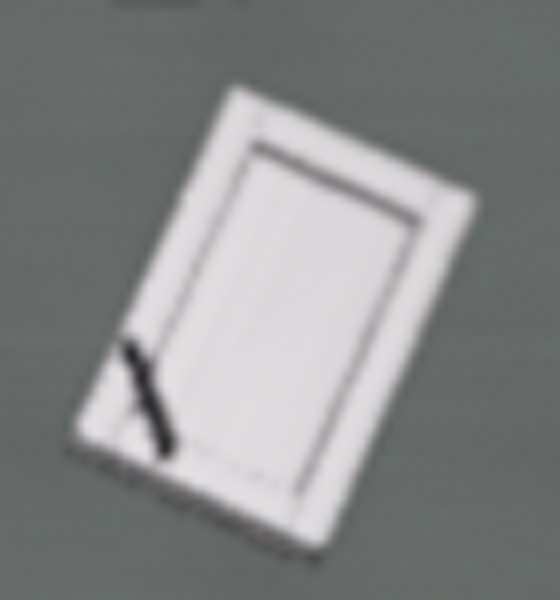

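View pics/scenec.png

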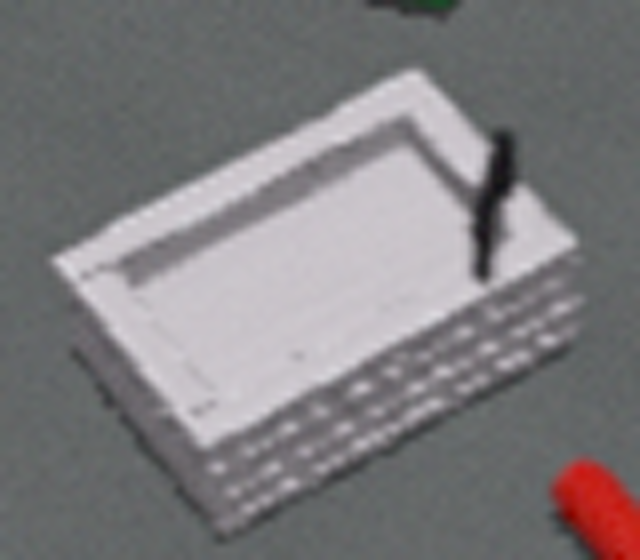

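```bash
cat > fit.py <<'E'
from h import *
import pickle
from scipy.optimize import least_squares
D=pickle.load(open('d0.pkl','rb'));mt,ms=D['top'][0],D['scene'][0]
T=lambda p:(295+(p[0]-3.5)/8,160+(p[1]-3.5)/8)
S=lambda p:(155+(p[0]-3.5)/8,145+(p[1]-3.5)/8)
tp={'near':(80,432),'left':(235,90),'opp':(476,200),'right':(320,548)}
sp={'near':(579,242),'left':(205,445),'opp':(53,262),'right':(417,69)}
loc={'near':(-86,59),'left':(86,59),'opp':(86,-59),'right':(-86,-59)}
for k in tp: print(k,*[np.round(v,4) for v in tri([(mt,T(tp[k])),(ms,S(sp[k]))])])
print('bar',tri([(mt,T((150,400))),(ms,S((495,190)))]))
def P(q,l): 
    c,s=np.cos(q[2]),np.sin(q[2]);l=np.array(l)/1e3
    return np.array([q[0]+c*l[0]-s*l[1],q[1]+s*l[0]+c*l[1],q[3]+(l[2] if len(l)>2 else 0)])
f=lambda q:np.concatenate([np.r_[proj(mt,P(q,loc[k]))-T(tp[k]),proj(ms,P(q,loc[k]))-S(sp[k])] for k in tp])
r=least_squares(f,[.4,-.2,-.5,.065]);q=r.x;print(q,np.round(r.fun,2))
pull=P(q,(-63,37,30));print('pull',pull)
print('bar px top',(proj(mt,pull)-[295,160])*8+3.5,'scene',(proj(ms,pull)-[155,145])*8+3.5)
for l in [(-63-16,37-16,30),(-63+16,37+16,30)]:
  print((proj(mt,P(q,l))-[295,160])*8+3.5,(proj(ms,P(q,l))-[155,145])*8+3.5)
# tub corners rim from top image (1.5x)
for uv in [(266,238),(367,238),(366,375),(259,372)]: print('tub',atz(mt,((uv[0]-.25)/1.5,(uv[1]-.25)/1.5),.08))
E
python3 fit.py
```

```text
near [ 0.5117 -0.1245  0.0634] [0.0012 0.0012]
left [ 0.6683 -0.1944  0.0642] [0.0002 0.0002]
opp [ 0.6208 -0.3026  0.0603] [0.0005 0.0005]
right [ 0.4632 -0.2316  0.0616] [0.0003 0.0003]
bar (array([ 0.52257041, -0.15371144,  0.08912568]), [np.float64(9.36651821502942e-05), np.float64(9.36651821503221e-05)])
[ 0.56596193 -0.21321875 -0.42008635  0.0623542 ] [-0.42  0.24 -0.27  0.16 -0.08  0.08 -0.04  0.4  -0.15  0.05 -0.07 -0.47
  0.21 -0.1  -0.07 -0.16]
pull [ 0.5235296  -0.15374189  0.0923542 ]
bar px top [150.63525342 396.64673547] scene [492.81384085 186.14112238]
[169.29807802 445.44577822] [504.34337818 143.4212246 ]
[132.03443085 348.08118829] [481.08548129 229.62926284]
tub [0.70029176 0.33260717 0.08      ]
tub [0.70377444 0.09021359 0.08      ]
tub [0.37957804 0.08265193 0.08      ]
tub [0.38014297 0.32993419 0.08      ]
```

```bash
cat > go.py <<'E'
from h import *
import sys
def go(t,yaw=None):
    o=bot.get_obs();R=Ro.from_quat(o['tool_rot']).as_matrix()
    d=R.T@(np.array(t)-o['eef_pos'])*10
    y=np.degrees(np.arctan2(R[1,0],R[0,0]))
    print('t',round(o['clock'],2),'pos',o['eef_pos'].round(4),'yaw',y.round(2),'F',o['ft_force'].round(2),'w',round(o['grip_width'],4),'q',o['joint_pos'].round(2))
    print('shift',d.round(3),'roll', None if yaw is None else (-(yaw-y)/90).round(4))
if __name__=='__main__':
    a=[float(v) for v in sys.argv[1:]];go(a[:3],a[3] if len(a)>3 else None)
E
python3 go.py .5235 -.1537 .2 110.9
```

```text
t 0.15 pos [0.2127 0.452  0.2556] yaw 64.8 F [-0.11  0.05 -0.25] w 0.086 q [ 1.13  0.24  0.    1.34 -0.    1.57]
shift [-4.157  5.391  0.563] roll -0.5122
```

carry_out([
  [-0.38, 0.5, 0, 0, 1],
  [-0.75, 1, 0, 0, 1],
])

```text
clock: 0.35
eef_pos: [0.2594, 0.3635, 0.2555]
tool_rot: [0.843, 0.537, -0.0, 0.0]
ft_force: [1.4, -0.6, 0.9]
grip_width: 0.0854
```

carry_out([
  [-0.38, 0.5, 0, 0, 1],
  [-0.75, 1, 0, 0, 1],
  [-0.77, 1, 0, 0, 1],
])

```text
clock: 0.65
eef_pos: [0.318, 0.2489, 0.2562]
tool_rot: [0.845, 0.535, -0.0, 0.0]
ft_force: [-0.0, -0.4, 0.6]
grip_width: 0.0854
```

carry_out([
  [-0.38, 0.5, 0, 0, 1],
  [-0.75, 1, 0, 0, 1],
  [-0.77, 1, 0, 0, 1],
])

```text
clock: 0.95
eef_pos: [0.3759, 0.1368, 0.2562]
tool_rot: [0.845, 0.535, -0.0, 0.0]
ft_force: [0.4, 0.7, 0.0]
grip_width: 0.0853
```

```bash
python3 go.py .5235 -.1537 .2 110.9
```

```text
t 0.95 pos [0.3759 0.1368 0.2562] yaw 64.63 F [0.39 0.67 0.03] w 0.0853 q [ 0.35  0.04 -0.23  1.3  -0.    0.79]
shift [-1.992  2.578  0.565] roll -0.5141
```

carry_out([
  [-0.38, 0.5, 0, 0, 1],
  [-0.75, 1, 0, 0, 1],
  [-0.77, 1, 0, 0, 1],
])

```text
clock: 1.25
eef_pos: [0.4339, 0.0244, 0.2561]
tool_rot: [0.845, 0.535, -0.0, 0.0]
ft_force: [0.4, 0.1, 0.6]
grip_width: 0.0851
```

carry_out([
  [-0.38, 0.5, 0, -0.09, 1],
  [-0.77, 1, 0, -0.18, 1],
  [-0.77, 1, 0, -0.27, 1],
  [-0.77, 1, 0, -0.36, 1],
  [-0.77, 1, 0, -0.45, 1],
  [-0.77, 1, 0, -0.514, 1],
  [-0.77, 1, 0, -0.514, 1],
])

```text
clock: 1.95
eef_pos: [0.4902, -0.0851, 0.2558]
tool_rot: [0.566, 0.824, -0.0, -0.0]
ft_force: [-0.2, -0.2, -0.2]
grip_width: 0.0852
```

```bash
python3 go.py .5235 -.1537 .2 110.9
```

```text
t 1.95 pos [ 0.4902 -0.0851  0.2558] yaw 111.02 F [-0.23 -0.21 -0.22] w 0.0852 q [-0.17  0.24 -0.    1.33  0.   -0.54]
shift [-0.76   0.065  0.558] roll 0.0014
```

carry_out([
  [-0.4, 0.03, 0.25, 0, 1],
  [-0.76, 0.065, 0.5, 0, 1],
  [-0.76, 0.065, 0.5, 0, 1],
  [-0.76, 0.065, 0.5, 0, 1],
])

```text
clock: 2.35
eef_pos: [0.5231, -0.1537, 0.2051]
tool_rot: [0.567, 0.824, -0.0, -0.002]
ft_force: [-0.9, -0.1, 1.2]
grip_width: 0.0853
```

```bash
cat > wr.py <<'E'
from h import *
import pickle,sys
n=sys.argv[1]
m=imaging.camera_model('wrist');i=imaging.camera('wrist');pickle.dump((m,i),open(n+'.pkl','wb'))
crop(i,0,0,512,384,1.5,f'pics/{n}.png')
E
python3 wr.py w1; python3 go.py .5235 -.1537 .1 110.9
python3 - <<'E'
from h import *;import pickle
m,i=pickle.load(open('w1.pkl','rb'))
for z in (.092,.095): print(proj(m,[.5235,-.1537,z])*1.5)
E
```

```text
t 2.4 pos [ 0.5234 -0.1533  0.2062] yaw 110.98 F [-0.6   0.55 -0.13] w 0.0853 q [-0.29  0.36  0.03  1.25  0.   -0.65]
shift [-0.005 -0.     1.062] roll 0.0009
[386.28768627 300.10322977]
[386.29520019 302.08301189]
```

View pics/w1.png

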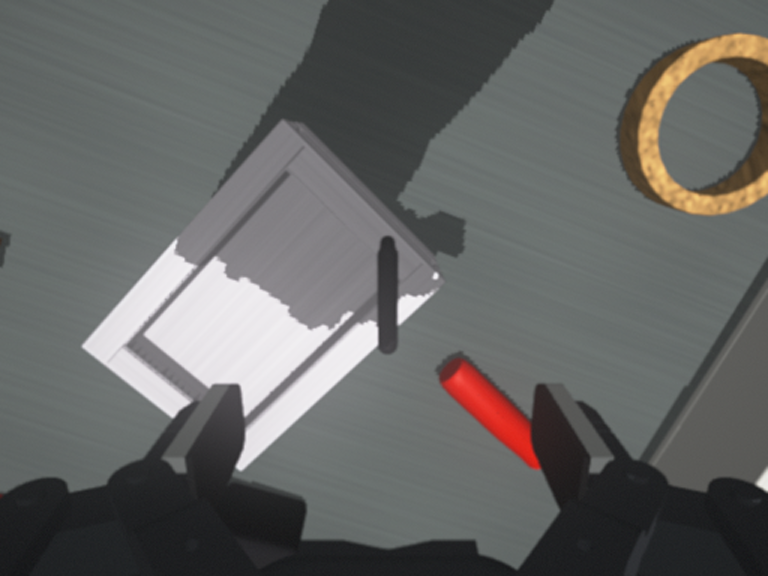

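The bar runs vertically at x≈388, from y 240 to 352, against a predicted centre of (386,301). I'll go partway down and take a second view to measure its height.

carry_out([
  [0, 0, 0.3, 0, 1],
  [0, 0, 0.5, 0, 1],
  [0, 0, 0.5, 0, 1],
  [0, 0, 0.5, 0, 1],
])

```text
clock: 2.8
eef_pos: [0.524, -0.1528, 0.1576]
tool_rot: [0.566, 0.825, 0.0, 0.0]
ft_force: [0.5, 0.5, 0.3]
grip_width: 0.0854
```

```bash
python3 wr.py w2; python3 go.py .5235 -.1537 .1 110.9
```

```text
t 2.85 pos [ 0.5246 -0.1531  0.1582] yaw 111.1 F [-0.63 -0.84  0.06] w 0.0855 q [-0.28  0.39 -0.05  1.13  0.   -0.65]
shift [-0.001 -0.014  0.582] roll 0.0022
```

View pics/w2.png

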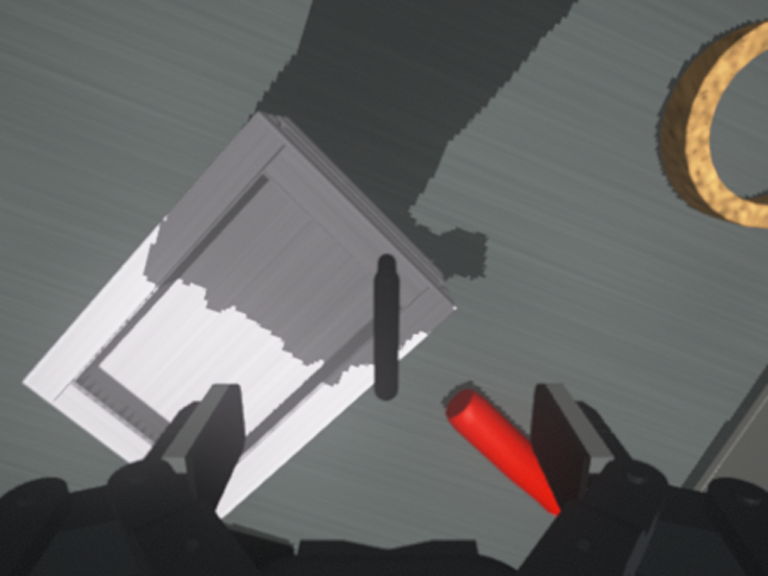

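Run:
```python
from h import *;import pickle
a=pickle.load(open('w1.pkl','rb'))[0];b=pickle.load(open('w2.pkl','rb'))[0]
f=lambda p:((p[0]-.25)/1.5,(p[1]-.25)/1.5)
e1=tri([(a,f((387,238))),(b,f((386.5,256)))]);e2=tri([(a,f((388,353))),(b,f((386.5,399)))])
print(e1,e2,(e1[0]+e2[0])/2)
for z in (.092,.095): 
  print((atz(a,f((387,238)),z)+atz(a,f((388,353)),z))/2,(atz(b,f((386.5,256)),z)+atz(b,f((386.5,399)),z))/2)
```

```text
(array([ 0.50059852, -0.16224145,  0.05985258]), [np.float64(9.446043890292297e-05), np.float64(9.446043890287025e-05)]) (array([ 0.54746487, -0.14398186,  0.09695113]), [np.float64(0.0001914604211153564), np.float64(0.0001914604211152334)]) [ 0.5240317  -0.15311166  0.07840185]
[ 0.52201267 -0.15375534  0.092     ] [ 0.52174295 -0.15412411  0.092     ]
[ 0.52108981 -0.15411838  0.095     ] [ 0.52059343 -0.15456253  0.095     ]
```

Position agrees across views, with the bar at about (0.523,-0.153) and 0.094 m high. Next I descend and close.

carry_out([
  [0, -0.01, 0.2, 0, 1],
  [0, -0.01, 0.4, 0, 1],
  [0, -0.01, 0.55, 0, 1],
  [0, -0.01, 0.58, 0, 1],
  [0, -0.01, 0.58, 0, 1],
  [0, -0.01, 0.58, 0, 1],
])

```text
clock: 3.45
eef_pos: [0.524, -0.1542, 0.1]
tool_rot: [0.566, 0.824, 0.0, 0.001]
ft_force: [0.0, -0.0, 1.1]
grip_width: 0.0858
```

```bash
python3 go.py .5235 -.1537 .1 110.9
```

```text
t 3.45 pos [ 0.524  -0.1542  0.1   ] yaw 111.07 F [ 0.03 -0.    1.06] w 0.0858 q [-0.29  0.44 -0.13  0.99 -0.   -0.65]
shift [ 0.006 -0.003 -0.   ] roll 0.0019
```

carry_out([
  [0, 0, 0, 0, -1],
  [0, 0, 0, 0, -1],
  [0, 0, 0, 0, -1],
  [0, 0, 0, 0, -1],
  [0, 0, 0, 0, -1],
  [0, 0, 0, 0, -1],
  [0, 0, 0, 0, -1],
  [0, 0, 0, 0, -1],
])

```text
clock: 4.25
eef_pos: [0.5228, -0.1538, 0.0985]
tool_rot: [0.566, 0.824, 0.0, -0.0]
ft_force: [-0.4, 1.1, 3.2]
grip_width: 0.0081
```

```bash
python3 wr.py w3; python3 go.py .5235 -.1537 .1 110.9
```

```text
t 4.3 pos [ 0.5228 -0.1538  0.0985] yaw 111.06 F [-1.66  0.19  1.78] w 0.0076 q [-0.29  0.45 -0.13  0.99  0.   -0.65]
shift [-0.001  0.007 -0.015] roll 0.0018
```

View pics/w3.png

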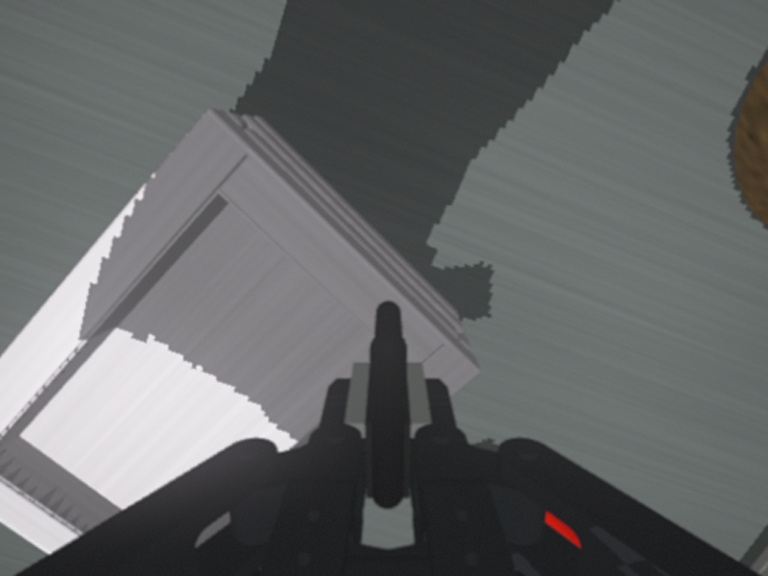

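The bar is pinched between the pads (opening 7.6 mm). Next is the peel along the arc about the opposite corner.

carry_out([
  [-0.005, 0, -0.03, 0, -1],
  [-0.01, 0, -0.06, 0, -1],
  [-0.018, 0, -0.09, 0, -1],
  [-0.024, 0.003, -0.12, 0, -1],
  [-0.031, 0.006, -0.15, 0, -1],
  [-0.039, 0.008, -0.18, 0, -1],
  [-0.047, 0.009, -0.21, 0, -1],
  [-0.056, 0.01, -0.24, 0, -1],
  [-0.065, 0.012, -0.27, 0, -1],
  [-0.075, 0.014, -0.3, 0, -1],
  [-0.078, 0.014, -0.31, 0, -1],
  [-0.078, 0.014, -0.31, 0, -1],
  [-0.078, 0.014, -0.31, 0, -1],
])

```text
clock: 5.6
eef_pos: [0.5269, -0.1604, 0.1295]
tool_rot: [0.566, 0.825, 0.0, -0.0]
ft_force: [-1.0, -0.0, -1.0]
grip_width: 0.0078
```

```bash
python3 go.py .5235 -.1537 .1 110.9
python3 - <<'E'
from h import *
import pickle
D={n:(imaging.camera_model(n),imaging.camera(n)) for n in ['scene','top']}
pickle.dump(D,open('d1.pkl','wb'))
crop(D['scene'][1],140,110,260,225,5,'pics/s1.png')
crop(D['top'][1],280,150,380,245,6,'pics/t1.png')
E
```

```text
t 5.6 pos [ 0.5269 -0.1604  0.1295] yaw 111.08 F [-0.96 -0.01 -0.96] w 0.0078 q [-0.3   0.43 -0.07  1.07  0.   -0.66]
shift [ 0.075 -0.008  0.295] roll 0.002
```

View pics/s1.png

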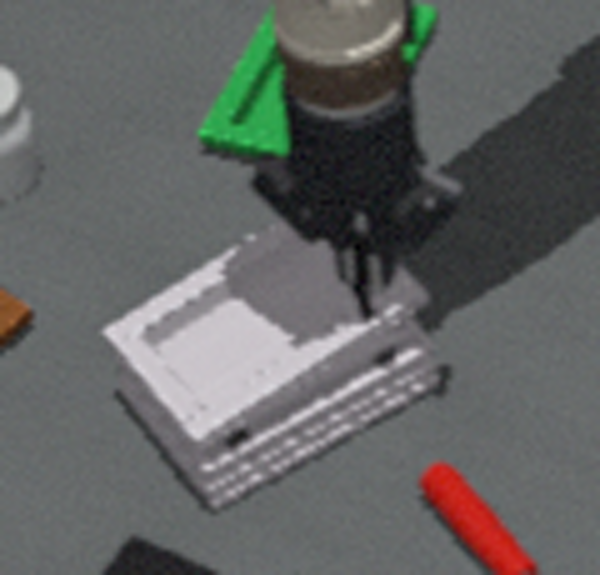

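View pics/t1.png

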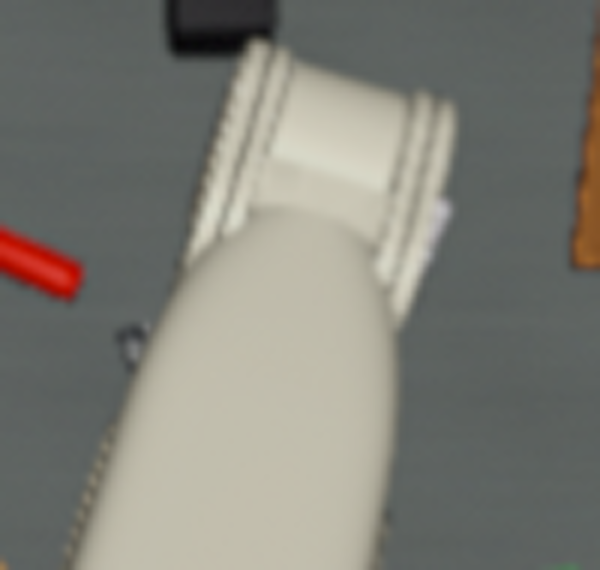

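Run:
```python
from h import *
import pickle
D=pickle.load(open('d1.pkl','rb'));m=D['scene'][0]
c,s=np.cos(-.42009),np.sin(-.42009)
Rz=np.array([[c,-s,0],[s,c,0],[0,0,1]]);t0=np.array([.56596,-.21322,.0624])
L={'near':(-86,59),'left':(86,59),'opp':(86,-59),'right':(-86,-59)}
for th in (0,7,8,9.6,11):
  ax=np.array([.566,.825,0]);R=Ro.from_rotvec(np.radians(th)*ax).as_matrix()
  o=np.array([.086,-.059,0])
  print(th,{k:(((proj(m,t0+Rz@(R@(np.r_[v,0]/1e3-o)+o))-[140,110])*5+2).round(),((R@(np.r_[v,0]/1e3-o)+o)[2]*1e3).round()) for k,v in L.items()})
```

```text
0 {'near': (array([435., 327.]), np.float64(0.0)), 'left': (array([203., 455.]), np.float64(0.0)), 'opp': (array([108., 336.]), np.float64(0.0)), 'right': (array([335., 217.]), np.float64(0.0))}
7 {'near': (array([431., 301.]), np.float64(25.0)), 'left': (array([200., 447.]), np.float64(8.0)), 'opp': (array([108., 336.]), np.float64(0.0)), 'right': (array([331., 199.]), np.float64(17.0))}
8 {'near': (array([430., 297.]), np.float64(29.0)), 'left': (array([200., 446.]), np.float64(9.0)), 'opp': (array([108., 336.]), np.float64(0.0)), 'right': (array([330., 197.]), np.float64(20.0))}
9.6 {'near': (array([428., 291.]), np.float64(35.0)), 'left': (array([199., 444.]), np.float64(11.0)), 'opp': (array([108., 336.]), np.float64(0.0)), 'right': (array([329., 193.]), np.float64(24.0))}
11 {'near': (array([426., 286.]), np.float64(40.0)), 'left': (array([198., 442.]), np.float64(13.0)), 'opp': (array([108., 336.]), np.float64(0.0)), 'right': (array([328., 189.]), np.float64(27.0))}
```

Run:
```python
from h import *
import pickle
D=pickle.load(open('d1.pkl','rb'));D0=pickle.load(open('d0.pkl','rb'))
a=D['scene'][1][135:220,155:240];b=D0['scene'][1][135:220,155:240]
crop(np.hstack([b,a]),0,0,170,85,4.7,'pics/s1c.png')
```

```text
(no output)
```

View pics/s1c.png

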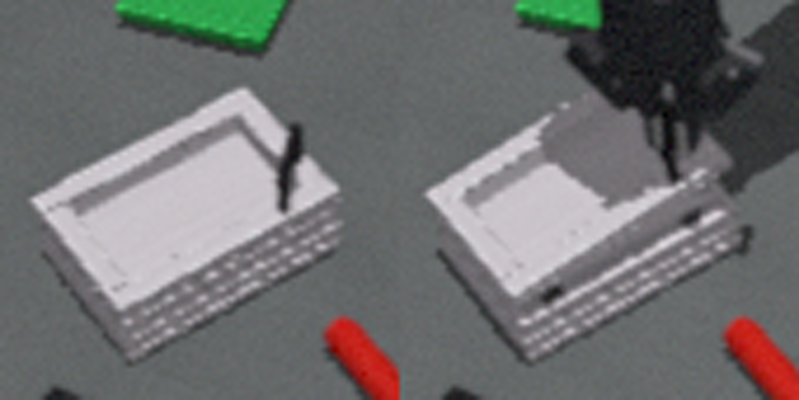

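The peel is visible. By pixels the near corner is up about 30 mm or more, the left corner about 12 mm and the opposite corner about 5–8 mm. That last one is close to the 10 mm limit, so I'll lower the bar slightly and hold, to make sure the condition is met.

carry_out([
  [0.006, 0, 0.02, 0, -1],
  [0.012, 0, 0.04, 0, -1],
  [0.018, 0, 0.06, 0, -1],
  [0.018, 0, 0.06, 0, -1],
  [0.018, 0, 0.06, 0, -1],
  [0.018, 0, 0.06, 0, -1],
])

```text
clock: 6.3
eef_pos: [0.5264, -0.159, 0.1233]
tool_rot: [0.566, 0.824, 0.0, 0.0]
ft_force: [-0.4, 0.1, -1.4]
grip_width: 0.0082
```

```bash
python3 go.py .5235 -.1537 .1 110.9; python3 wr.py w4
python3 - <<'E'
from h import *
import pickle
D0=pickle.load(open('d0.pkl','rb'))
i=imaging.camera('scene');pickle.dump(i,open('s2.pkl','wb'))
a=i[135:220,155:240];b=D0['scene'][1][135:220,155:240]
crop(np.hstack([b,a]),0,0,170,85,4.7,'pics/s2c.png')
E
```

```text
t 6.3 pos [ 0.5264 -0.159   0.1233] yaw 111.06 F [-0.45  0.08 -1.43] w 0.0082 q [-0.29  0.43 -0.09  1.06  0.   -0.66]
shift [ 0.06  -0.008  0.233] roll 0.0018
```

View pics/s2c.png

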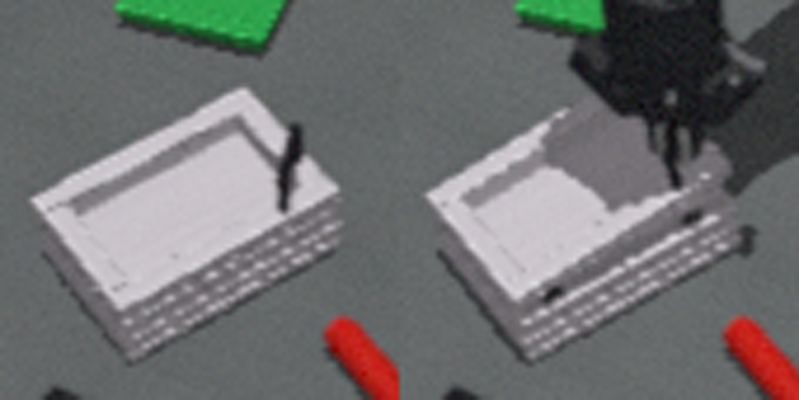

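View pics/w4.png

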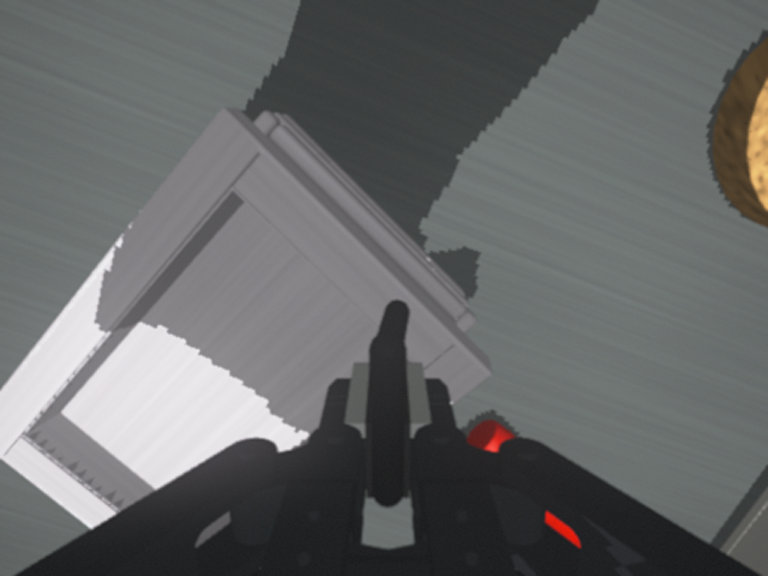

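Run:
```python
from h import *
import pickle
from scipy.optimize import least_squares
mw=pickle.load(open('w4.pkl','rb'))[0];ms=imaging.camera_model('scene');m3=pickle.load(open('w3.pkl','rb'))[0]
w=lambda p:((p[0]-.25)/1.5,(p[1]-.25)/1.5)
S=lambda p:(155+(p[0]-1.85)/4.7,135+(p[1]-1.85)/4.7)
L={'near':(-.086,.059,.021),'left':(.086,.059,.021),'opp':(.086,-.059,.021),'right':(-.086,-.059,.021),'pull':(-.063,.037,.051)}
def run(m,ow,os,pull):
  def X(q,l): return q[:3]+Ro.from_rotvec(q[3:]).as_matrix()@np.array(l)
  def f(q):
    r=[proj(m,X(q,L[k]))-w(p) for k,p in ow.items()]+[proj(ms,X(q,L[k]))-S(p) for k,p in os.items()]+[(X(q,L['pull'])-pull)*300]
    return np.concatenate(r)
  r=least_squares(f,[.566,-.213,.05,0,0,-.42]);q=r.x
  print(np.round(r.fun,2),{k:X(q,L[k]).round(4) for k in L},Ro.from_rotvec(q[3:]).as_euler('ZYX',degrees=True).round(2))
run(m3,{'near':(480,369),'right':(210,109)},{'near':(341,189),'left':(118,309),'opp':(30,201),'right':(243,87)},np.array([.5230,-.1535,.0925]))
run(mw,{'near':(491,363),'right':(226,108)},{'left':(115.5,301),'opp':(27.5,196)},np.array([.5264,-.159,.1173]))
```

```text
[-0.08  0.02  0.03  0.07 -0.49 -0.16  0.56  0.13  0.22 -0.32  0.26 -0.07
 -0.09 -0.32 -0.03] {'near': array([ 0.5106, -0.1248,  0.0627]), 'left': array([ 0.6679, -0.1945,  0.0621]), 'opp': array([ 0.6201, -0.3023,  0.0608]), 'right': array([ 0.4628, -0.2327,  0.0614]), 'pull': array([ 0.5227, -0.1546,  0.0924])} [-23.9    0.2    0.63]
[-0.02  0.24 -0.08 -0.08  0.51 -0.31 -0.05  0.04 -0.46  0.05 -0.98] {'near': array([ 0.5111, -0.1272,  0.0872]), 'left': array([ 0.6692, -0.1938,  0.0747]), 'opp': array([ 0.623 , -0.3021,  0.0675]), 'right': array([ 0.4649, -0.2355,  0.0799]), 'pull': array([ 0.5249, -0.1588,  0.114 ])} [-22.84   4.15   3.54]
```

The tilt is only about 5.5°, so the window (near at least 25 mm up, opposite no more than 10 mm up) is narrow. I'll sweep slowly up through it to be sure.

carry_out([
  [0, 0, -0.01, 0, -1],
  [0, 0, -0.01, 0, -1],
  [0, 0, -0.015, 0, -1],
  [0, 0, -0.02, 0, -1],
  [0, 0, -0.02, 0, -1],
  [0, 0, -0.025, 0, -1],
  [0, 0, -0.025, 0, -1],
  [0, 0, -0.03, 0, -1],
  [0, 0, -0.03, 0, -1],
])

```text
clock: 7.3
eef_pos: [0.5263, -0.159, 0.1264]
tool_rot: [0.566, 0.824, 0.0, 0.0]
ft_force: [-0.1, 0.1, -2.7]
grip_width: 0.0077
```

```bash
python3 go.py .5235 -.1537 .1 110.9; python3 wr.py w5
python3 - <<'E'
from h import *
import pickle
D0=pickle.load(open('d0.pkl','rb'))
i=imaging.camera('scene');pickle.dump(i,open('s3.pkl','wb'))
crop(i,155,135,240,220,8,'pics/s3c.png')
E
```

```text
t 7.3 pos [ 0.5263 -0.159   0.1264] yaw 111.06 F [-0.09  0.06 -2.73] w 0.0077 q [-0.29  0.43 -0.08  1.06  0.   -0.66]
shift [ 0.06  -0.007  0.264] roll 0.0018
```

View pics/s3c.png

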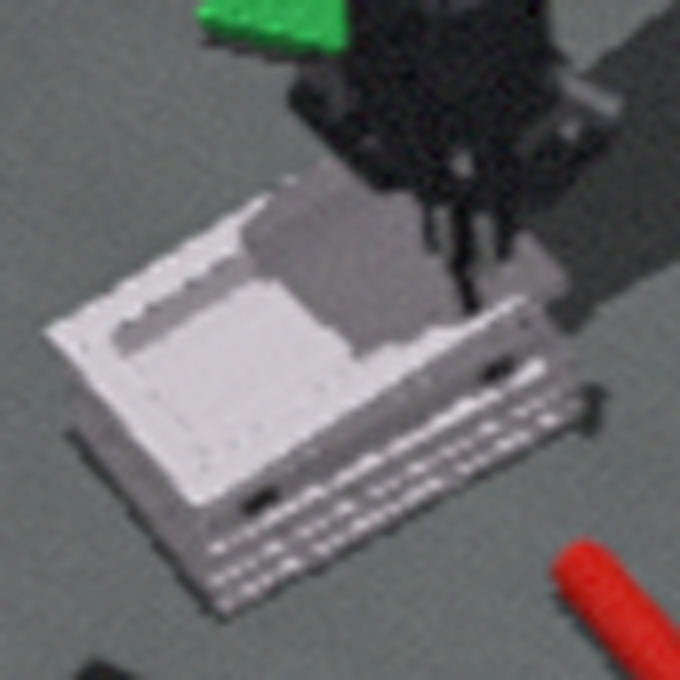

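View pics/w5.png

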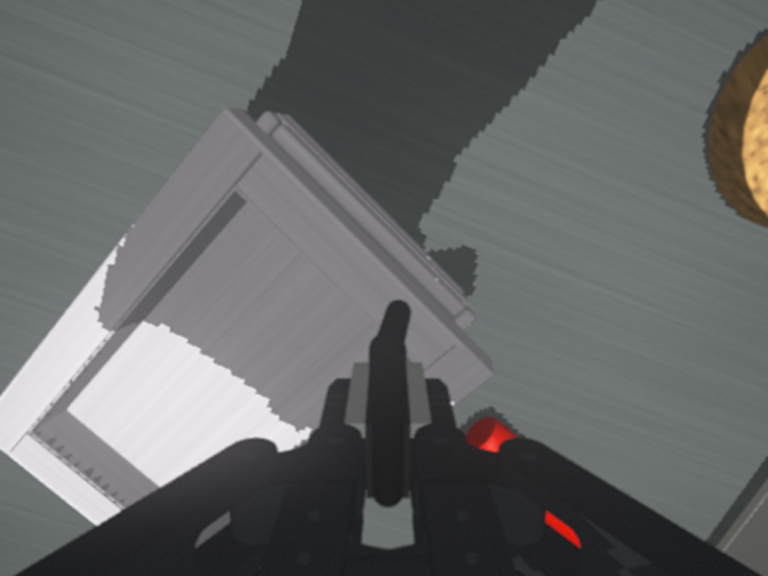

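Run:
```python
from h import *
import pickle
a=pickle.load(open('w3.pkl','rb'))[1];b=pickle.load(open('w5.pkl','rb'))[1]
crop(np.hstack([a[225:265,295:345],b[225:265,295:345]]),0,0,100,40,8,'pics/nc.png')
crop(np.hstack([a[60:100,125:175],b[60:100,125:175]]),0,0,100,40,8,'pics/rc.png')
```

```text
(no output)
```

View pics/nc.png

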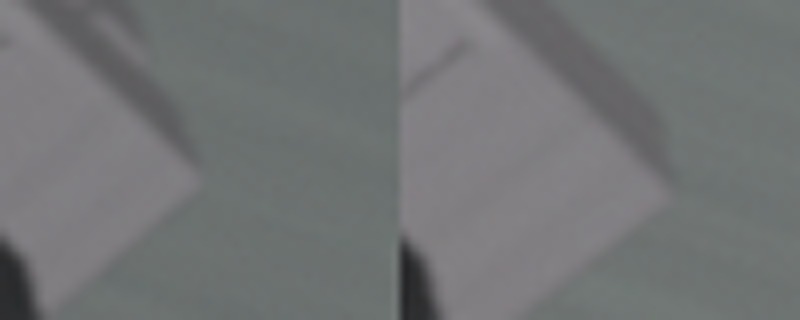

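View pics/rc.png

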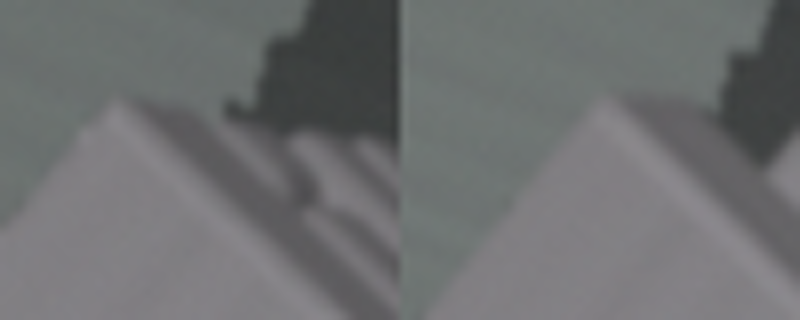

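```bash
cat > fit2.py <<'E'
from h import *
import pickle
from scipy.optimize import least_squares
ms=imaging.camera_model('scene')
L={'near':(-.086,.059,.021),'left':(.086,.059,.021),'opp':(.086,-.059,.021),'right':(-.086,-.059,.021),'pull':(-.063,.037,.051)}
X=lambda q,l: q[:3]+Ro.from_rotvec(q[3:]).as_matrix()@np.array(l)
def run(m,ow,os,pull,wp):
  def f(q):
    r=[(proj(m,X(q,L[k]))-p) for k,p in ow.items()]+[proj(ms,X(q,L[k]))-(155+(p[0]-3.5)/8,135+(p[1]-3.5)/8) for k,p in os.items()]
    if wp: r.append((X(q,L['pull'])-pull)*wp)
    return np.concatenate(r)
  r=least_squares(f,[.566,-.213,.05,0,0,-.42]);q=r.x
  print(np.round(r.fun,2),{k:X(q,L[k]).round(4) for k in L},Ro.from_rotvec(q[3:]).as_euler('ZYX',degrees=True).round(2))
if __name__=='__main__':
  m3=pickle.load(open('w3.pkl','rb'))[0];m5=pickle.load(open('w5.pkl','rb'))[0]
  for wp in (0,300,1000):
    run(m3,{'near':(320,247.75),'right':(139,72.25)},{'near':(579,322),'left':(205,525),'opp':(53,342),'right':(417,149)},np.array([.5228,-.1538,.0925]),wp)
    run(m5,{'near':(329,249.6),'right':(150.25,72.3)},{'near':(568,287),'left':(200,508),'opp':(45,332)},np.array([.5263,-.159,.1204]),wp)
E
python3 fit2.py
```

```text
[-0.03 -0.08  0.11  0.11 -0.37 -0.52 -0.05  0.18  0.01 -0.17 -0.15 -0.32] {'near': array([ 0.5108, -0.125 ,  0.0646]), 'left': array([ 0.6679, -0.1949,  0.0625]), 'opp': array([ 0.6199, -0.3026,  0.0601]), 'right': array([ 0.4628, -0.2327,  0.0622]), 'pull': array([ 0.5229, -0.1551,  0.0939])} [-23.98   0.71   1.16]
[-0.14 -0.15  0.14  0.24 -0.11 -1.49 -0.26  0.73  0.38 -0.77] {'near': array([ 0.5135, -0.1256,  0.0928]), 'left': array([ 0.6689, -0.196 ,  0.0708]), 'opp': array([ 0.62  , -0.3034,  0.0689]), 'right': array([ 0.4646, -0.233 ,  0.0909]), 'pull': array([ 0.5285, -0.1571,  0.1193])} [-24.36   7.37   0.93]
[-0.03 -0.15  0.15  0.16 -0.35 -0.42 -0.05  0.28  0.01 -0.25 -0.12 -0.39
  0.1  -0.31  0.34] {'near': array([ 0.5109, -0.1248,  0.0643]), 'left': array([ 0.6679, -0.1949,  0.062 ]), 'opp': array([ 0.6198, -0.3027,  0.0603]), 'right': array([ 0.4628, -0.2326,  0.0626]), 'pull': array([ 0.5231, -0.1548,  0.0936])} [-24.05   0.76   0.79]
[-0.15 -0.17  0.14  0.21 -0.15 -1.72 -0.26  0.46  0.35 -0.62  0.5   0.41
 -0.19] {'near': array([ 0.5132, -0.1259,  0.0935]), 'left': array
[... 158 characters left out ...]
8])} [-24.08   6.96   1.85]
[-0.   -0.56  0.31  0.31 -0.29 -0.18 -0.03  0.37 -0.   -0.49 -0.06 -0.5
  0.51 -0.41  0.6 ] {'near': array([ 0.511 , -0.1246,  0.0634]), 'left': array([ 0.668 , -0.1949,  0.0615]), 'opp': array([ 0.6197, -0.3026,  0.0614]), 'right': array([ 0.4628, -0.2323,  0.0633]), 'pull': array([ 0.5233, -0.1542,  0.0931])} [-2.414e+01  6.200e-01  2.000e-02]
[-0.22 -0.39  0.22  0.19 -0.23 -2.12 -0.27 -0.04  0.32 -0.32  0.69  0.36
  0.11] {'near': array([ 0.5127, -0.1264,  0.0946]), 'left': array([ 0.6694, -0.1949,  0.0759]), 'opp': array([ 0.6215, -0.3025,  0.0687]), 'right': array([ 0.4648, -0.2341,  0.0874]), 'pull': array([ 0.527 , -0.1586,  0.1205])} [-23.6    6.24   3.5 ]
```

Across both fits the near corner is up 28–31 mm and the opposite corner 7–9 mm. The slow sweep covered the whole window, so the peel condition should be met. Now the lift.

carry_out([
  [0, 0, -0.05, 0, -1],
  [0, 0, -0.1, 0, -1],
  [0, 0, -0.15, 0, -1],
  [0, 0, -0.2, 0, -1],
  [0, 0, -0.26, 0, -1],
  [0, 0, -0.32, 0, -1],
  [0, 0, -0.4, 0, -1],
  [0, 0, -0.5, 0, -1],
  [0, 0, -0.6, 0, -1],
  [0, 0, -0.7, 0, -1],
  [0, 0, -0.8, 0, -1],
  [0, 0, -0.9, 0, -1],
  [0, 0, -0.9, 0, -1],
  [0, 0, -0.9, 0, -1],
  [0, 0, -0.9, 0, -1],
  [0, 0, -0.9, 0, -1],
])

```text
clock: 9.0
eef_pos: [0.5259, -0.1589, 0.2156]
tool_rot: [0.566, 0.824, -0.0, -0.001]
ft_force: [0.4, -0.1, -2.1]
grip_width: 0.0078
```

```bash
python3 go.py .4976 .1537 .3 110.9; python3 wr.py w6
python3 - <<'E'
from h import *
i=imaging.camera('scene')
crop(i,100,60,300,225,4,'pics/s4.png')
E
```

```text
t 9.0 pos [ 0.5259 -0.1589  0.2156] yaw 111.06 F [ 0.37 -0.13 -2.13] w 0.0078 q [-0.29  0.36  0.06  1.27 -0.   -0.66]
shift [ 3.02   0.858 -0.842] roll 0.0018
```

View pics/s4.png

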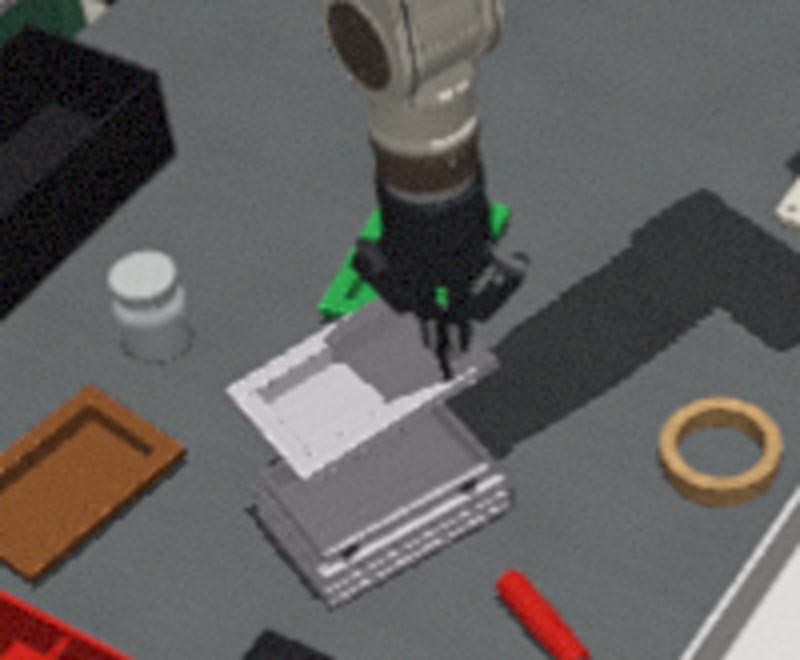

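View pics/w6.png

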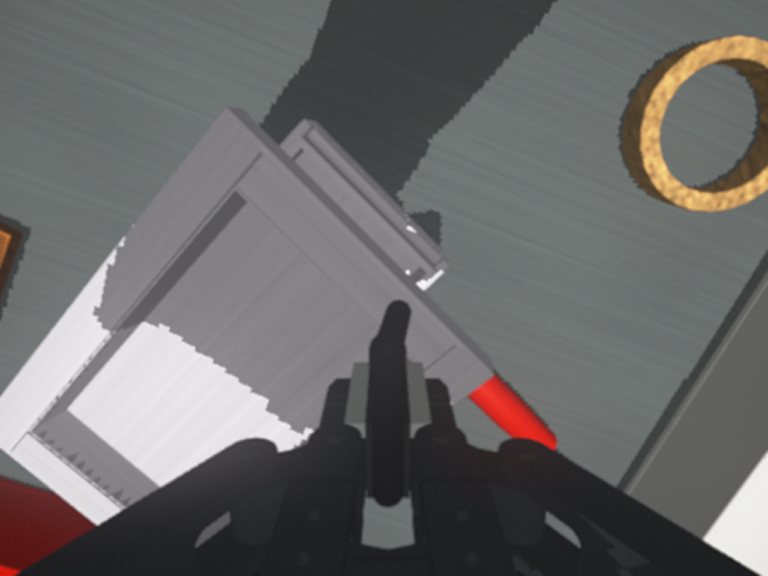

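The tray is free and tilted about 6.5°, and the stack has not moved. Now I carry it to the tub.

carry_out([
  [0.05, 0.016, -0.03, 0, -1],
  [0.15, 0.05, -0.06, 0, -1],
  [0.3, 0.1, -0.1, 0, -1],
  [0.45, 0.15, -0.1, 0, -1],
  [0.6, 0.2, -0.1, 0, -1],
  [0.75, 0.24, -0.1, 0, -1],
  [0.9, 0.28, -0.1, 0, -1],
])

```text
clock: 9.8
eef_pos: [0.5198, -0.0632, 0.2262]
tool_rot: [0.566, 0.825, -0.0, -0.0]
ft_force: [0.9, -0.5, -1.3]
grip_width: 0.0077
```

carry_out([
  [0.15, 0.05, 0, 0, -1],
  [0.3, 0.1, 0, 0, -1],
  [0.45, 0.15, 0, 0, -1],
  [0.6, 0.2, 0, 0, -1],
  [0.75, 0.24, 0, 0, -1],
  [0.9, 0.28, 0, 0, -1],
])

```text
clock: 10.4
eef_pos: [0.5137, 0.0304, 0.2263]
tool_rot: [0.566, 0.824, -0.0, -0.0]
ft_force: [0.8, -0.9, -1.7]
grip_width: 0.008
```

carry_out([
  [0.15, 0.05, 0, 0, -1],
  [0.3, 0.1, 0, 0, -1],
  [0.45, 0.15, 0, 0, -1],
  [0.6, 0.2, 0, 0, -1],
  [0.75, 0.24, 0, 0, -1],
  [0.9, 0.28, 0, 0, -1],
])

```text
clock: 11.0
eef_pos: [0.5074, 0.1244, 0.2263]
tool_rot: [0.566, 0.824, -0.0, -0.0]
ft_force: [-0.3, 0.1, -0.7]
grip_width: 0.008
```

```bash
python3 go.py .50 .268 .22 110.9
```

```text
t 11.0 pos [0.5074 0.1244 0.2263] yaw 111.07 F [-0.3   0.07 -0.73] w 0.008 q [ 0.24  0.3   0.01  1.28 -0.   -0.13]
shift [1.366 0.447 0.063] roll 0.0018
```

carry_out([
  [0.15, 0.05, 0, 0, -1],
  [0.3, 0.1, 0, 0, -1],
  [0.45, 0.15, 0, 0, -1],
  [0.6, 0.2, 0, 0, -1],
  [0.7, 0.23, 0, 0, -1],
])

```text
clock: 11.5
eef_pos: [0.5039, 0.1984, 0.2262]
tool_rot: [0.566, 0.825, 0.0, -0.0]
ft_force: [0.5, 0.1, -2.1]
grip_width: 0.008
```

carry_out([
  [0.15, 0.05, 0, 0, -1],
  [0.3, 0.1, 0, 0, -1],
  [0.45, 0.14, 0, 0, -1],
  [0.55, 0.18, 0, 0, -1],
  [0.6, 0.2, 0, 0, -1],
  [0.62, 0.2, 0, 0, -1],
  [0.62, 0.2, 0, 0, -1],
  [0.62, 0.2, 0, 0, -1],
  [0.62, 0.2, 0, 0, -1],
  [0.62, 0.2, 0, 0, -1],
])

```text
clock: 12.5
eef_pos: [0.5005, 0.2613, 0.2264]
tool_rot: [0.566, 0.824, 0.0, 0.0]
ft_force: [0.2, -0.1, -1.8]
grip_width: 0.0083
```

```bash
python3 go.py .50 .268 .22 110.9
python3 - <<'E'
from h import *
for n in ['scene','top','wrist']: crop(imaging.camera(n),0,0,512,384,1.5,f'pics/{n}9.png')
E
```

```text
t 12.5 pos [0.5005 0.2613 0.2264] yaw 111.02 F [ 0.25 -0.08 -1.79] w 0.0083 q [ 0.48  0.38  0.12  1.31 -0.    0.11]
shift [0.065 0.019 0.064] roll 0.0013
```

View pics/scene9.png

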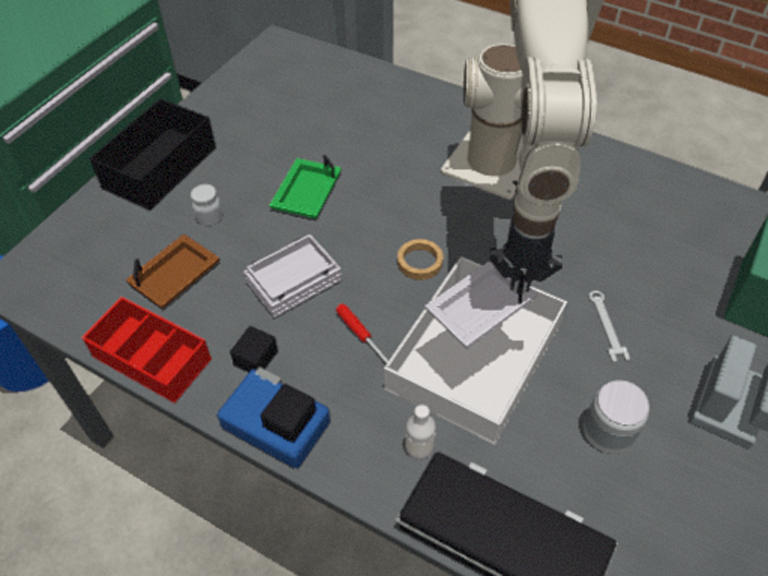

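View pics/wrist9.png

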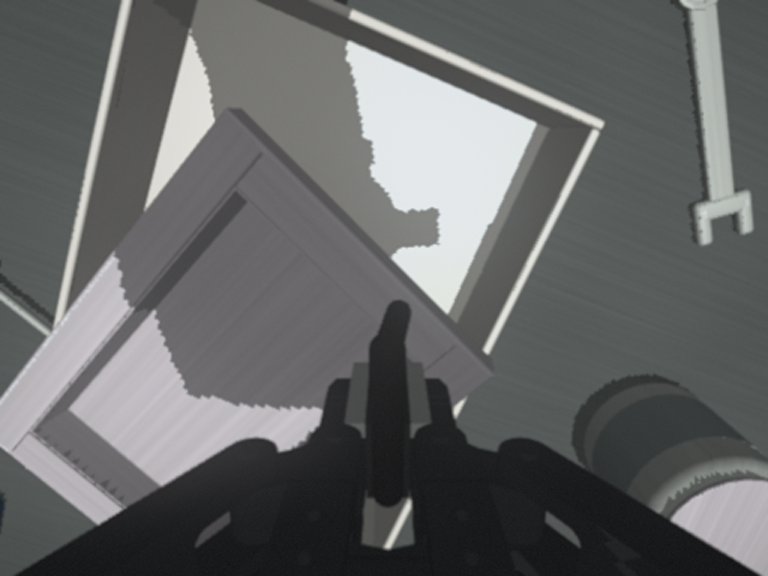

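View pics/top9.png

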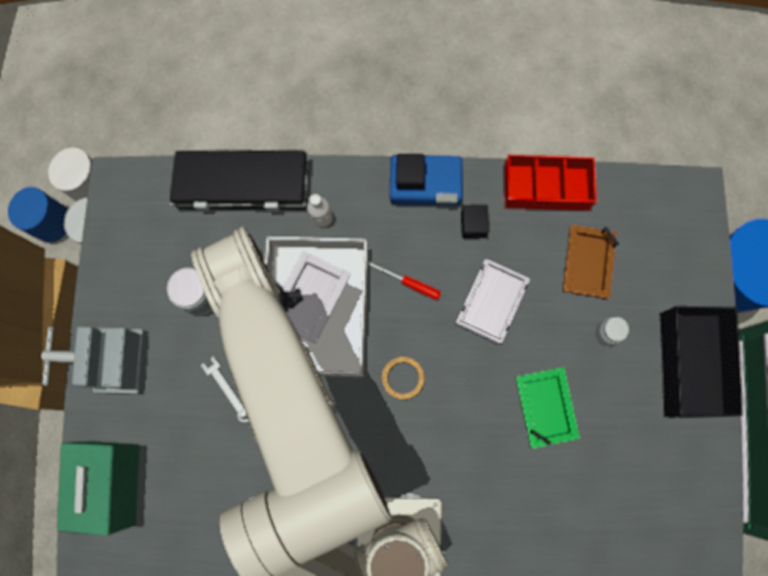

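The tray is over the tub, its pan middle at about (0.543,0.202) against a tub centre of (0.541,0.209). Its position in the wrist view is unchanged since the lift, so its lowest corner is at about 0.17 m. The stack and the other items appear where they started. Handing in.

```bash
python3 -c "
from workcell import bot,order
print(order.job_done())
o=bot.get_obs();print(o['clock'],o['eef_pos'],o['grip_width'],o['ft_force'])"
```

```text
the job is handed in; nothing more can be done
None
the job is handed in; nothing more can be done
```

I peeled the aluminium tray by its pull bar, lifted it out of the stack, carried it to the tub and handed the job in at 12.5 s. It is held still in the air over the tub's opening.

**Last checks**
- **Over the tub:** the pan middle is about 7 mm from the tub centre. By my estimate from the bar height and the tilt fitted at the peel, the lowest rim corner is about 0.17 m and the pan underside about 0.15 m above the bench. I did not re-measure those heights at the tub.
- **Grip:** the fingers still hold the bar at an 8 mm opening, with about 1.8 N of tray weight on the wrist.
- **Everything else:** by eye in the last pictures, the stack and the bystanders are where they started.

**Least certain:** the peel step had only a small margin. The tray tilted about 7° and the opposite corner came up with it: about 7–9 mm against a 10 mm limit, while the near corner was up 28–31 mm. I lowered the bar and then raised it slowly through that range to be safe, but the picture fits disagree by 1–3 mm. One earlier fit, at the lowered position, put the near corner only 24.5 mm up, just under the required 25 mm.

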